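# Seat a tablet vacuum foot over the hidden beam of a flight-deck pedestal

## Robot

A 6-joint arm with a two-finger parallel gripper is mounted at the origin on the work surface. World frame = base frame: x ahead of the robot, y to its left, z up, the work surface at z = 0. Lengths are in m, angles in rad, forces in N, time in s.
With the tool pointing down it reaches from about 0.375 to 0.9 m from the base axis. Payload 3.1 kg.
Tool frame: the origin (TCP) lies between the finger pads; the fingertips stand 17 mm ahead of it and the grasp point (between the pads) lies 2 mm behind it; z points along the fingers, y is the line along which they close (so a half turn about z gives the same grasp; the last joint's range is limited). The gripper opens to 85 mm and grips with 20 to 120 N. Pads are 22 mm wide; open, the fingers measure 114 mm over their backs; the gripper's body (76 mm by 85 mm) begins 54 mm behind the grasp point. The pads swing forward as they close: fully open they stand 13 mm farther back than shut.
Start: joints at [-1.454, 0.527, 1.433, -0, 1.181, -0.178], TCP at [0.182, -0.598, 0.217] pointing down, gripper open.
Joint ranges: [-3.08, 3.08], [-0.75, 2.2], [0.22, 2.44], [-1.43, 4.57], [0, 2.65], [-2.85, 2.85]. Speed limits (rad/s): [2.79, 2.79, 3.14, 3.14, 3.14, 3.14].

## Interface

Orientations are given as a unit quaternion [x, y, z, w].
In Python, from station import sense, vision, order gives the robot as it stands.
- The arm moves only by the shell command python3 -m crank 'ROWS' [OPENING] [FORCE]. ROWS is JSON, a list of rows, each an object with "dp": the shift along the world's x, y, z in units of 30 mm (1.0 is 30 mm), a list of three; "angular": the turn, a rotation vector about the world's x, y, z in degrees, a list of three. In form: [{"dp": [dx, dy, dz], "angular": [ax, ay, az]}, ...]. A call has 1 to 20 rows; each row shifts and turns the commanded pose from where the row before left it; what a row does not reach is not made up. A row lasts 1/10 s, in which the tool goes at most 50 mm and 8.59 degrees, less where a joint would pass 70% of its speed; a pose out of reach is approached as far as the arm can. A call is refused whole if a number of a shift passes 1 or a number of a turn 8.59, either way. A call with a gripper value outside its range is refused whole. OPENING is the closure, from 0 (fully open) to 1 (shut), set as the call begins (- or left out, the last holds). The fingers move at their own pace and stop on an object; FORCE is the grip in N (left out, the last holds). Time passes only in rows, so rows that do not move let the fingers close. It gives the time, the measured TCP pose, the force, the opening and the grip force at its end, in the units of the state.
- sense(): the state, without advancing time (a new reading comes with each control period).
- vision.snapshot(name): name is "scene" or "side" or "wrist"; returns a dict with "image" (384x512x3 uint8, blue, green, red), "range_z" (384x512 float32, m along the optical axis (not along the pixel's ray), 0 where there is no reading), "mtx" (3x3 intrinsics, pixels), "pose" (4x4, takes a point from camera to world coordinates); the wrist camera has in their place "mount" (4x4, takes a point from camera to tool coordinates, whose origin is the TCP and whose axes are the flange's). Camera axes: x right, y down, z forward; pixel columns grow to the right and rows downward; lengths in m; the calibration is good to about 2 mm. A picture is of the moment at which its call begins: read the wrist's pose just before it.
- order.sign_off(): hands the job in; it is judged then, once.
The state is a dict: "t": time; "q": joint angles; "qd": joint speeds; "tau": joint torques, N m; "tcp_pos": TCP position; "tool_rot": TCP orientation; "force": force on the tool from outside, world axes, zero at the start; "ft_torque": the same for the moment, N m; "finger_gap": opening from 0.0 (shut) to 1.0 (fully open); "gripper_force": force on a finger pad.
Only numpy, scipy, OpenCV 4.12 (cv2) and the standard library are available. Lean on these libraries where they do the work, as an engineer would, in place of code of your own. Each camera call takes 0.05 s, during which the arm holds its last target. There are 200 camera calls.

## Task

A vacuum foot for the crew's tablet has to go on the thin cover of the centre pedestal, at the place where the one cross-beam hidden beneath the cover backs it. Feel along the cover with light fingertip pressure until it turns stiff to find the beam, stand the foot on the cover with its centre over the beam, let go, and press its pump plunger fully home, so that neither the cover nor the foot gives way under it. Never lean hard on the pedestal or its cover, do not pump the foot anywhere else or drag it once pumped, and leave it standing there and the other things on the bench undisturbed.

Things in the scene. Friction and masses are not known exactly. Their poses are not given: they have to be found in the camera images.
- pedestal: Aft end of a centre pedestal: grey box fixed to the bench, 72 mm high, spanning own x -115 to +235, own y -172 to +172 mm. Place and turn (up to 9 degrees) vary. Origin: on the bench below the middle of its cover; z up, x away from the robot, y to the robot's left. Beyond own x +115 mm lie radio panels with knobs up to 22 mm above the rim. Fingertip pushes over 25 N do damage.
- cover_mid (a point): Middle of the cover's top when not pressed, 72 mm above the bench; axes as the pedestal's. The cover is a plain dark thin sheet, 180 mm along x by 300 mm along y, flush with the rim. Work on it within 50 mm of the middle in x. It springs back level when released. Its edges rest on soft seals: they are not stiff, and only the beam backs it.
- cover_left (a point): The +y end of the cover: middle of that edge, 150 mm from cover_mid, same height. The hidden beam: one straight strip 12 mm wide close under the cover, running along the pedestal's x right across the cover, unseen, 30 to 105 mm off cover_mid to the +y or the -y side. Pressed over it, the cover gives only about 0.7 mm at 8 N.
- cover_right (a point): The -y end of the cover: middle of that edge, 150 mm from cover_mid, same height. Away from the beam the cover gives steadily more on both sides, by roughly 0.1 mm per N for every 10 mm: about 2 mm at 8 N when 20 mm from the beam, 5 to 7 mm when 70 mm away, up to 20 mm at the farthest ends. Over the beam a light push feels nearly rigid.
- foot: Vacuum foot, upright on the bench left or right of the pedestal. Rubber cup 58 mm wide, 7 mm high; on it a round black housing 44 mm wide, 7 to 40 mm above the underside (grip it across own y); a ball stud sticks out along own +x, 27 mm up, end 47 mm off the axis. About 0.2 kg. Origin: centre of the underside, z up. Pumped over 12 mm off the beam, it sinks 2 mm or leans 6 degrees: spoilt.
- pump (a joint): How far the metal plunger (25 mm wide, on top of the foot) is pushed in, in m: 0 up (its top 53 mm above the foot's underside), 0.008 fully home (45 mm). It moves straight down, takes a push of about 13 N, has no spring and stays where it is pushed.
- pump_top (a point): The middle of the plunger's top face.
- mug: A pale mug, 80 mm across and 92 mm high, on the other side of the pedestal from the foot; leave it alone. Origin: centre of its underside.
- headset: A black headset lying on the bench far to the right, about 230 by 235 mm and 37 mm high; leave it alone. Origin between its ear cups, on the bench.
- torch: A metal pocket torch 140 mm long, 33 mm thick, lying near the left of the robot; leave it alone. Origin below its middle.
- socket_arm: A black double-socket arm 110 mm long, 33 mm high, lying to the left beside the far part of the pedestal; leave it alone. Origin below its middle.
- screwdriver: A screwdriver 190 mm long, lying to the right beside the far part of the pedestal; leave it alone. Origin at its middle, on the bench.

How it is judged:
On the way, in this order (a step that is already met when the one before it is completed fails the run):
1. the foot stands upright on the cover, let go, its plunger still up (z of foot in the frame of pedestal between 0.069 and 0.074 m and x of foot in the frame of pedestal between -0.055 and 0.055 m and y of foot in the frame of pedestal between -0.118 and 0.118 m and angle between foot's own z axis and vertical below 0.06 rad and value of joint pump below 0.002 m and contact force between each of the arm, the fingers and foot below 0.3 N), for 0.2 s.
2. the plunger is pushed home with the foot standing firm on the cover (value of joint pump above 0.0068 m and z of foot in the frame of pedestal above 0.07 m and angle between foot's own z axis and vertical below 0.105 rad), for 0.1 s.
At the end, for the whole second after the job is handed in: The foot stands upright (2 degrees) and at rest on the cover (within 55 mm across and 118 mm along of its middle), its plunger pushed in at least 6.8 of 8 mm, the cover under it level within 2 mm, nothing holding it; it was pumped there without sinking over 2 mm or leaning over 6 degrees (value of joint pump above 0.0068 m and z of foot in the frame of pedestal between 0.07 and 0.074 m and x of foot in the frame of pedestal between -0.055 and 0.055 m and y of foot in the frame of pedestal between -0.118 and 0.118 m and angle between foot's own z axis and vertical below 0.035 rad and linear speed of foot below 0.01 m/s); the robot touches nothing.
It fails at once if a push of more than 25 N by the robot on the pedestal or its cover (contact force between any of the arm, the fingers and pedestal above 25 N).
It fails at once if the foot sinking more than 2 mm into the cover or leaning more than 6 degrees while it is pumped (value of joint pump above 0.0015 m and (z of foot in the frame of pedestal below 0.07 m or angle between foot's own z axis and vertical above 0.105 rad)).
It fails at once if the foot pumped anywhere but standing on the cover (value of joint pump above 0.003 m and (z of foot in the frame of pedestal above 0.076 m or x of foot in the frame of pedestal below -0.08 m or x of foot in the frame of pedestal above 0.08 m or y of foot in the frame of pedestal below -0.135 m or y of foot in the frame of pedestal above 0.135 m)).
It fails at once if the pumped foot dragged along (value of joint pump above 0.0068 m and linear speed of foot above 0.06 m/s).
It fails at once if another thing on the bench moved by more than 30 mm (distance of any of mug, headset, torch, socket_arm, screwdriver from where it was at the start of the episode above 0.03 m).
It also fails if it takes over 70 s, if anything falls off the work surface, if the arm or the gripper's body presses on something with over 40 N, if the wrist force passes 120 N, or if a joint passes its speed limit or range.

## Working session

There is one attempt and no reset: what is moved stays moved. The work goes in short steps, Python scripts to look and compute and a shell command to move; the robot and the scene stay as the last step left them, time stands still between calls to the robot, and variables do not carry over. Pictures are saved under pics/ and viewed, at most 10 in all, crops included, and the job is handed in when it is done.

```bash
mkdir -p pics; ls; python3 - <<'E'
from station import sense,vision
import cv2,numpy as np
s=sense();print(s)
for n in("scene","side"):
    d=vision.snapshot(n);cv2.imwrite(f"pics/{n}0.png",d["image"]);np.savez(f"{n}0.npz",**d);print(n,d["mtx"].tolist(),np.round(d["pose"],3).tolist())
E
```

```text
pics
{'t': 0.0, 'q': array([-1.45349435e+00,  5.28515925e-01,  1.43393481e+00, -4.58858657e-07,
        1.18138768e+00, -1.78522082e-01]), 'qd': array([ 2.69758889e-05, -5.88410161e-04,  3.55076598e-04,  3.05915686e-04,
        1.00423245e-03,  2.52299442e-05]), 'tau': array([-2.84934198e-03, -4.42363608e+01, -1.78025419e+01, -4.09099002e-04,
        8.43974616e-03, -8.47485495e-06]), 'tcp_pos': array([ 0.18212905, -0.59707519,  0.21569275]), 'tool_rot': array([ 9.89080308e-01,  1.47373279e-01,  3.41539102e-05, -1.12235785e-03]), 'force': array([ 0.03193371,  0.95430219, -0.53488609]), 'ft_torque': array([ 0.02737591, -0.01910023,  0.00141633]), 'gripper_force': 0.0, 'finger_gap': 1.0001438774318359}
scene [[490.33418347239245, 0.0, 250.6300393051961], [0.0, 490.33418347239245, 198.86227910916304], [0.0, 0.0, 1.0]] [[-0.08, 0.748, -0.659, 1.473], [0.997, 0.054, -0.061, 0.024], [-0.01, -0.662, -0.75, 1.184], [0.0, 0.0, 0.0, 1.0]]
side [[406.7258915068576, 0.0, 258.8967028816182], [0.0, 406.7258915068576, 192.83972580534777], [0.0, 0.0, 1.0]] [[-0.986, -0.093, 0.141, 0.305], [-0.169, 0.525, -0.834, 1.153], [0.004, -0.846, -0.533, 0.852], [0.0, 0.0, 0.0, 1.0]]
```

View pics/scene0.png

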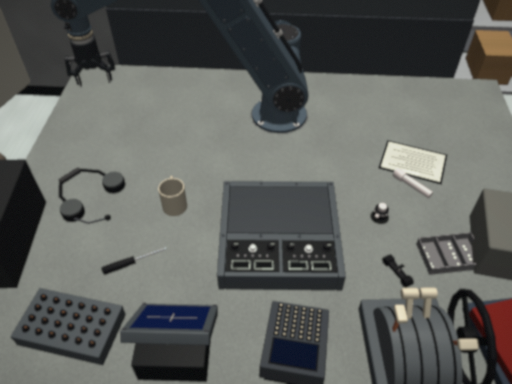

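View pics/side0.png

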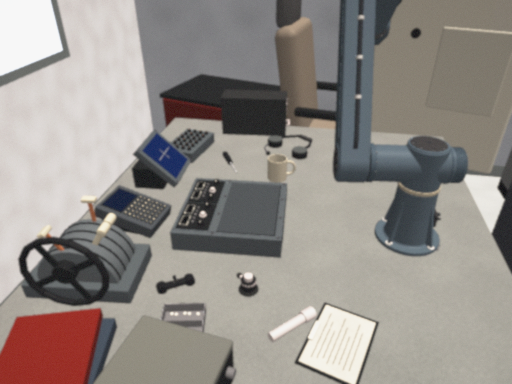

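The scene view shows the pedestal with its cover at about (226–336, 185–236), the foot at (380, 212) and the mug at (172, 195). In the side view the foot is at (248, 283) and the cover spans about (215–287, 182–235). The foot is on the +y side.

```bash
cat > h.py <<'E'
import numpy as np,cv2
def ray(d,u,v,T=None):
    T=d["pose"] if T is None else T
    r=T[:3,:3]@np.linalg.inv(d["mtx"])@np.array([u,v,1.]); return T[:3,3],r/np.linalg.norm(r)
def plane(d,u,v,z,T=None):
    o,r=ray(d,u,v,T); return o+r*(z-o[2])/r[2]
def tri(rs):
    A=sum(np.eye(3)-np.outer(r,r) for o,r in rs);b=sum((np.eye(3)-np.outer(r,r))@o for o,r in rs)
    p=np.linalg.solve(A,b); return p,[np.linalg.norm(np.cross(p-o,r)) for o,r in rs]
def depthpts(d,T=None):
    T=d["pose"] if T is None else T
    v,u=np.indices(d["range_z"].shape);z=d["range_z"]
    c=np.stack([(u-d["mtx"][0,2])/d["mtx"][0,0]*z,(v-d["mtx"][1,2])/d["mtx"][1,1]*z,z],-1)
    P=c@T[:3,:3].T+T[:3,3];P[z==0]=np.nan; return P
E
python3 - <<'E'
from h import *
S={n:dict(np.load(n+"0.npz")) for n in("scene","side")}
seed={"scene":(280,210),"side":(255,207)}
for n,d in S.items():
    P=depthpts(d);u,v=seed[n];print(n,"cover z",P[v,u])
    im=cv2.bilateralFilter(d["image"],5,20,5);print(im[v,u])
    m=np.zeros((386,514),np.uint8)
    cv2.floodFill(im,m,(u,v),0,(8,)*3,(8,)*3,cv2.FLOODFILL_FIXED_RANGE|cv2.FLOODFILL_MASK_ONLY|(255<<8));m=m[1:-1,1:-1]
    m=cv2.morphologyEx(m,cv2.MORPH_OPEN,np.ones((5,5)))
    ys,xs=np.nonzero(m);W=np.array([plane(d,a,b,.072)[:2] for a,b in zip(xs,ys)],np.float32)
    print("cover rect",cv2.minAreaRect(W))
    # top surface via depth
    M=(abs(P[...,2]-.072)<.005)&(P[...,0]>.3)&(P[...,0]<.9)&(abs(P[...,1])<.3)
    k,l,st,c=cv2.connectedComponentsWithStats(M.astype(np.uint8));i=l[v,u];print("top rect",cv2.minAreaRect(P[l==i][:,:2].astype(np.float32)),np.median(P[l==i][:,2]))
    u,v={"scene":(380,212),"side":(248,283)}[n]
    c=d["image"][v-30:v+30,u-40:u+40];cv2.imwrite(f"pics/foot_{n}.png",cv2.resize(c,None,fx=5,fy=5,interpolation=cv2.INTER_CUBIC))
a=[cv2.imread(f"pics/foot_{n}.png") for n in S];cv2.imwrite("pics/foot.png",np.hstack(a))
E
```

```text
scene cover z [0.53418527 0.02459008 0.07294709]
[77 75 72]
cover rect ((0.529588520526886, 0.021888762712478638), (0.1862727850675583, 0.3086220324039459), 4.086775779724121)
top rect ((0.5885344743728638, 0.02454891800880432), (0.3552657663822174, 0.34489142894744873), 3.8083064556121826) 0.07302891094274566
side cover z [0.50979222 0.02298531 0.07107284]
[91 89 86]
cover rect ((0.5229951739311218, 0.023778840899467468), (0.18510189652442932, 0.30247896909713745), 3.4352238178253174)
top rect ((0.5860224962234497, 0.026981398463249207), (0.35033315420150757, 0.3501152992248535), 3.558244466781616) 0.07338644521945348
```

View pics/foot.png

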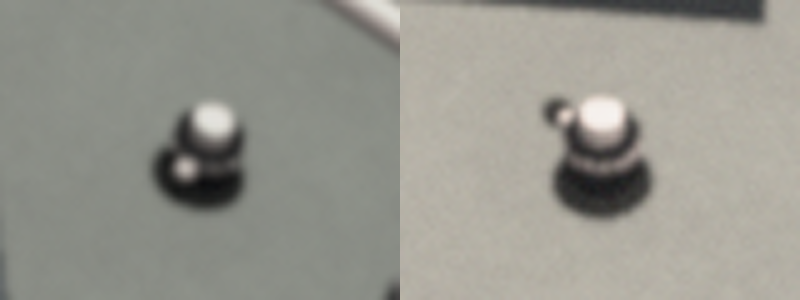

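The crop shows the plunger top at scene (382.6, 205.6) and side (248.4, 275.2). The stud's ball is at scene about (375, 215) and side (239, 275), so it points towards +x, −y.

```bash
python3 - <<'E'
from h import *
A,B=[dict(np.load(n+"0.npz")) for n in("scene","side")]
for nm,p,q,z in(("plunger",(382.6,205.3),(248.4,274.9),.053),("ball",(374,215),(239,275),.027)):
    print(nm,tri([ray(A,*p),ray(B,*q)]),plane(A,*p,z),plane(B,*q,z))
for d,(u,v) in((A,(380,212)),(B,(248,283))):
    P=depthpts(d)[v-25:v+25,u-25:u+25].reshape(-1,3)
    P=P[P[:,2]>.045];print(P.mean(0),len(P),P[:,2].max())
from station import sense
from scipy.spatial.transform import Rotation as R
print(R.from_quat(sense()["tool_rot"]).as_matrix().round(3))
E
```

```text
plunger (array([0.47403226, 0.33312838, 0.05267126]), [np.float64(0.0018231262877806025), np.float64(0.0018231262877808842)]) [0.47628996 0.33386285 0.053     ] [0.47288444 0.33158079 0.053     ]
ball (array([0.50195265, 0.31149018, 0.03172238]), [np.float64(0.003167700761440338), np.float64(0.0031677007614405953)]) [0.49463062 0.31114471 0.027     ] [0.50493359 0.30992134 0.027     ]
[0.47893445 0.33207103 0.05223772] 52 0.05750905245888149
[0.47513713 0.33711661 0.05243505] 62 0.05820393147867131
[[ 0.957  0.291 -0.   ]
 [ 0.291 -0.957  0.002]
 [ 0.    -0.002 -1.   ]]
```

Pedestal: middle at about (0.527, 0.022), yaw +3.8°. Foot: about (0.475, 0.333), stud yaw about −38°. I'll probe first, so the fingers go shut while moving over the middle of the cover.

```bash
python3 -m crank '[{"dp":[0.57,0.98,0],"angular":[0,0,-0.65]},{"dp":[0.57,0.98,0],"angular":[0,0,-0.65]},{"dp":[0.57,0.98,0],"angular":[0,0,-0.65]},{"dp":[0.57,0.98,0],"angular":[0,0,-0.65]},{"dp":[0.57,0.98,0],"angular":[0,0,-0.65]},{"dp":[0.57,0.98,0],"angular":[0,0,-0.65]},{"dp":[0.57,0.98,0],"angular":[0,0,-0.65]},{"dp":[0.57,0.98,0],"angular":[0,0,-0.65]},{"dp":[0.57,0.98,0],"angular":[0,0,-0.65]},{"dp":[0.57,0.98,0],"angular":[0,0,-0.65]},{"dp":[0.57,0.98,0],"angular":[0,0,-0.65]},{"dp":[0.57,0.98,0],"angular":[0,0,-0.65]},{"dp":[0.57,0.98,0],"angular":[0,0,-0.65]},{"dp":[0.57,0.98,0],"angular":[0,0,-0.65]},{"dp":[0.57,0.98,0],"angular":[0,0,-0.65]},{"dp":[0.57,0.98,0],"angular":[0,0,-0.65]},{"dp":[0.57,0.98,0],"angular":[0,0,-0.65]},{"dp":[0.57,0.98,0],"angular":[0,0,-0.65]},{"dp":[0.57,0.98,0],"angular":[0,0,-0.65]},{"dp":[0.57,0.98,0],"angular":[0,0,-0.65]}]' 1 30
```

```text
t: 2.1
tcp_pos: [0.5244, -0.0084, 0.2164]
tool_rot: [0.999, 0.034, -0.0, -0.0]
force: [-0.1, -0.4, -0.4]
finger_gap: 0.001
gripper_force: 0.0
```

```bash
python3 -m crank '[{"dp":[0,0,-1],"angular":[0,0,0]},{"dp":[0,0,-1],"angular":[0,0,0]},{"dp":[0,0,-0.5],"angular":[0,0,0]},{"dp":[0,0,0],"angular":[0,0,0]},{"dp":[0,0,0],"angular":[0,0,0]},{"dp":[0,0,0],"angular":[0,0,0]}]'
```

```text
t: 2.7
tcp_pos: [0.525, -0.0101, 0.1427]
tool_rot: [0.999, 0.034, 0.001, 0.0]
force: [0.7, -0.3, 0.2]
finger_gap: 0.004
gripper_force: 0.0
```

```bash
python3 -m crank '[{"dp":[0,0,-0.9],"angular":[0,0,0]},{"dp":[0,0,-0.75],"angular":[0,0,0]},{"dp":[0,0,-0.05],"angular":[0,0,0]},{"dp":[0,0,-0.03],"angular":[0,0,0]},{"dp":[0,0,-0.03],"angular":[0,0,0]},{"dp":[0,0,-0.03],"angular":[0,0,0]},{"dp":[0,0,-0.03],"angular":[0,0,0]},{"dp":[0,0,0],"angular":[0,0,0]},{"dp":[0,0,0],"angular":[0,0,0]},{"dp":[0,0,0],"angular":[0,0,0]}]'
```

```text
t: 3.7
tcp_pos: [0.5242, -0.0098, 0.0872]
tool_rot: [0.999, 0.034, 0.0, 0.0]
force: [-0.2, 0.6, -0.0]
finger_gap: -0.0
gripper_force: 0.0
```

```bash
python3 -m crank '[{"dp":[0,0,-0.03],"angular":[0,0,0]},{"dp":[0,0,0],"angular":[0,0,0]},{"dp":[0,0,0],"angular":[0,0,0]}]'
```

```text
t: 4.0
tcp_pos: [0.5242, -0.0098, 0.0861]
tool_rot: [0.999, 0.034, -0.0, -0.0]
force: [0.5, 0.4, 0.0]
finger_gap: -0.003
gripper_force: 0.0
```

```bash
python3 -m crank '[{"dp":[0,0,-0.03],"angular":[0,0,0]},{"dp":[0,0,-0.01],"angular":[0,0,0]},{"dp":[0,0,0],"angular":[0,0,0]},{"dp":[0,0,0],"angular":[0,0,0]}]'
```

```text
t: 4.4
tcp_pos: [0.5242, -0.0098, 0.085]
tool_rot: [0.999, 0.034, -0.0, 0.0]
force: [0.9, -0.2, 0.2]
finger_gap: 0.002
gripper_force: 0.0
```

```bash
python3 -m crank '[{"dp":[0,0,-0.03],"angular":[0,0,0]},{"dp":[0,0,-0.01],"angular":[0,0,0]},{"dp":[0,0,0],"angular":[0,0,0]},{"dp":[0,0,0],"angular":[0,0,0]}]'
```

```text
t: 4.8
tcp_pos: [0.5242, -0.0098, 0.0838]
tool_rot: [0.999, 0.034, -0.0, -0.0]
force: [0.0, 0.5, 0.2]
finger_gap: 0.002
gripper_force: 0.0
```

```bash
python3 - <<'E'
from station import vision,sense
from h import *
d=vision.snapshot("side");print(sense()["force"])
K=np.linalg.inv(d["pose"]);p=K@np.array([.524,-.01,.067,1]);uv=d["mtx"]@p[:3];uv=uv/uv[2];print(uv)
u,v=map(int,uv[:2]);c=d["image"][v-60:v+40,u-60:u+60];cv2.imwrite("pics/tip.png",cv2.resize(c,None,fx=6,fy=6,interpolation=cv2.INTER_CUBIC))
E
```

```text
[0.52896595 0.34061962 0.40696268]
[252.67250474 202.33278202   1.        ]
```

View pics/tip.png

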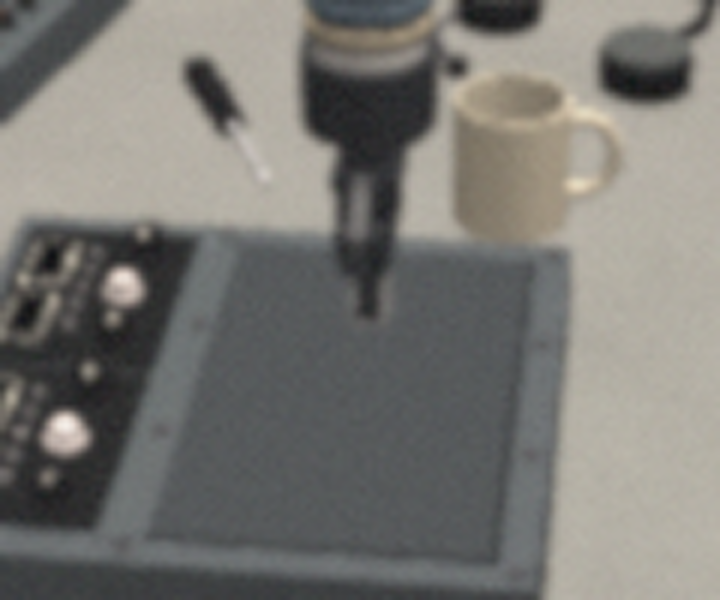

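The fingertip ends at about (253, 195), roughly 7 px above where it should be if it touched the cover, so it is still clear of it. Checking with depth.

```bash
python3 - <<'E'
from station import vision,sense
from h import *
for n,(u0,u1,v0,v1) in(("side",(247,260,180,200)),("scene",(0,0,0,0))):
    d=vision.snapshot(n);P=depthpts(d)
    M=(abs(P[...,0]-.524)<.03)&(abs(P[...,1]+.01)<.03)&(P[...,2]<.16)
    for z in np.arange(.07,.16,.006):
        m=M&(abs(P[...,2]-z)<.003);print(n,round(z,3),m.sum(),P[m].mean(0).round(3) if m.any() else "")
    if n=="side":
        for v in range(186,202): print(v,P[v,253].round(3),d["image"][v,253])
E
```

```text
side 0.07 72 [ 0.524 -0.01   0.072]
side 0.076 95 [ 0.523 -0.009  0.074]
side 0.082 0 
side 0.088 0 
side 0.094 0 
side 0.1 5 [ 0.525 -0.005  0.1  ]
side 0.106 7 [ 0.521 -0.004  0.106]
side 0.112 9 [ 0.521 -0.003  0.112]
side 0.118 11 [ 0.52  -0.002  0.118]
side 0.124 11 [0.521 0.002 0.124]
side 0.13 8 [0.521 0.001 0.13 ]
side 0.136 4 [0.522 0.005 0.135]
side 0.142 1 [ 0.511 -0.001  0.14 ]
side 0.148 7 [0.516 0.005 0.148]
side 0.154 3 [0.517 0.012 0.153]
186 [0.517 0.02  0.152] [49 49 46]
187 [0.517 0.019 0.148] [42 39 37]
188 [0.52  0.004 0.135] [50 49 46]
189 [0.521 0.    0.128] [45 42 44]
190 [0.52  0.005 0.128] [46 44 42]
191 [0.519 0.008 0.125] [47 47 46]
192 [0.519 0.01  0.122] [49 47 49]
193 [0.52  0.005 0.115] [49 45 45]
194 [0.52  0.002 0.109] [56 56 56]
195 [ 0.521 -0.002  0.103] [82 84 85]
196 [ 0.529 -0.043  0.072] [90 91 88]
197 [ 0.527 -0.035  0.073] [88 89 87]
198 [ 0.526 -0.027  0.074] [90 91 84]
199 [ 0.525 -0.024  0.071] [91 91 83]
200 [ 0.523 -0.014  0.074] [92 91 87]
201 [ 0.523 -0.012  0.072] [90 87 86]
scene 0.07 152 [ 0.527 -0.009  0.071]
scene 0.076 125 [ 0.526 -0.011  0.075]
scene 0.082 0 
scene 0.088 0 
scene 0.094 0 
scene 0.1 2 [ 0.534 -0.01   0.102]
scene 0.106 12 [ 0.533 -0.008  0.107]
scene 0.112 8 [ 0.533 -0.011  0.112]
scene 0.118 11 [ 0.534 -0.008  0.118]
scene 0.124 13 [ 0.534 -0.009  0.124]
scene 0.13 15 [ 0.533 -0.01   0.13 ]
scene 0.136 11 [ 0.529 -0.009  0.136]
scene 0.142 20 [ 0.534 -0.009  0.143]
scene 0.148 35 [ 0.531 -0.009  0.149]
scene 0.154 53 [ 0.528 -0.012  0.154]
```

The fingertips are really at z ≈ 0.10 while the reported TCP puts them at 0.067, so there is an offset of about 34 mm and I can't trust the TCP height as read. I'll go down on force instead.

```bash
python3 -m crank '[{"dp":[0,0,-0.5],"angular":[0,0,0]},{"dp":[0,0,-0.2],"angular":[0,0,0]},{"dp":[0,0,-0.03],"angular":[0,0,0]},{"dp":[0,0,0],"angular":[0,0,0]},{"dp":[0,0,0],"angular":[0,0,0]}]'; for i in 1; do python3 - <<'E'
from station import vision,sense
from h import *
for n in("side","scene"):
    d=vision.snapshot(n);P=depthpts(d)
    M=(abs(P[...,0]-.524)<.025)&(abs(P[...,1]+.005)<.025)&(P[...,2]>.08);print(n,np.sort(P[M][:,2])[:5].round(3))
w=vision.snapshot("wrist");cv2.imwrite("pics/w0.png",w["image"]);np.savez("w0.npz",**w)
print(np.round(w["mount"],3).tolist(),w["mtx"].tolist(),sense()["tcp_pos"],sense()["q"])
E
done
```

```text
t: 5.45
tcp_pos: [0.5245, -0.0099, 0.0622]
tool_rot: [0.999, 0.034, 0.0, 0.0]
force: [0.9, 0.2, 0.6]
finger_gap: 0.001
gripper_force: 0.0
side [0.08  0.081 0.082 0.082 0.083]
scene [0.08  0.083 0.083 0.084 0.084]
[[-0.001, -0.956, -0.295, 0.076], [1.0, -0.001, 0.0, -0.0], [-0.001, -0.295, 0.956, -0.157], [0.0, 0.0, 0.0, 1.0]] [[289.0795037883281, 0.0, 257.73730750009383], [0.0, 289.0795037883281, 187.94667344092326], [0.0, 0.0, 1.0]] [ 0.52448891 -0.00988752  0.06228717] [-2.32062468e-01  6.35509349e-01  1.81048788e+00  1.10590800e-05
  6.94800695e-01  1.26981113e+00]
```

View pics/w0.png

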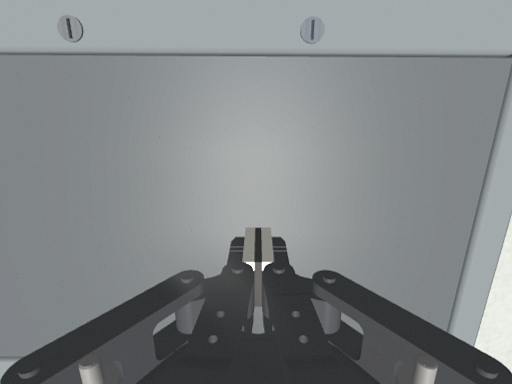

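```bash
python3 - <<'E'
from h import *
w=dict(np.load("w0.npz"));P=depthpts(w,w["mount"])
for v in range(210,300,6): print(v,P[v,251].round(4),P[v,265].round(4))
print("cover in tool",P[80:200,200:300].reshape(-1,3).mean(0),P[150,150],P[100,400])
E
```

```text
210 [ 0.0176 -0.0039 -0.0087] [ 0.018   0.0038 -0.0097]
216 [ 0.0142 -0.0039 -0.009 ] [ 0.0144  0.0038 -0.0096]
222 [ 0.0107 -0.004  -0.0093] [nan nan nan]
228 [ 0.0121 -0.0037 -0.0201] [ 0.0127  0.0035 -0.0214]
234 [ 0.012  -0.0036 -0.0268] [ 0.0121  0.0034 -0.027 ]
240 [ 0.0118 -0.0034 -0.0328] [ 0.0117  0.0032 -0.0325]
246 [ 0.012  -0.0033 -0.0391] [ 0.0118  0.0031 -0.0386]
252 [ 0.0117 -0.0032 -0.0438] [ 0.0117  0.003  -0.044 ]
258 [ 0.0129 -0.003  -0.0509] [ 0.0117  0.0028 -0.049 ]
264 [ 0.0105 -0.003  -0.0516] [ 0.0109  0.0028 -0.0523]
270 [ 0.013  -0.0028 -0.0599] [ 0.0126  0.0026 -0.0593]
276 [ 0.0125 -0.0028 -0.0631] [ 0.0125  0.0025 -0.0631]
282 [ 0.0106 -0.0028 -0.0642] [ 0.0133  0.0024 -0.068 ]
288 [ 0.0069 -0.0028 -0.0626] [ 0.0107  0.0024 -0.0679]
294 [ 0.0039 -0.0029 -0.0623] [ 0.0043  0.0025 -0.0628]
cover in tool [nan nan nan] [ 0.05086889 -0.0558674  -0.00851097] [ 0.07547277  0.06898371 -0.01030878]
```

The wrist depth agrees: the shut fingertips sit 17 mm behind the reported TCP, so contact should come at TCP z ≈ 0.0545.

```bash
python3 -m crank '[{"dp":[0,0,-0.2],"angular":[0,0,0]},{"dp":[0,0,-0.03],"angular":[0,0,0]},{"dp":[0,0,-0.03],"angular":[0,0,0]},{"dp":[0,0,-0.02],"angular":[0,0,0]},{"dp":[0,0,0],"angular":[0,0,0]},{"dp":[0,0,0],"angular":[0,0,0]}]'; python3 -m crank '[{"dp":[0,0,-0.03],"angular":[0,0,0]},{"dp":[0,0,0],"angular":[0,0,0]},{"dp":[0,0,0],"angular":[0,0,0]}]'
```

```text
t: 6.2
tcp_pos: [0.525, -0.01, 0.0543]
tool_rot: [0.999, 0.034, 0.001, 0.0]
force: [0.3, 0.5, 7.2]
finger_gap: 0.003
gripper_force: 3.4
t: 6.5
tcp_pos: [0.525, -0.0099, 0.0536]
tool_rot: [0.999, 0.034, 0.001, 0.0]
force: [-0.5, -0.0, 8.3]
finger_gap: 0.001
gripper_force: 4.2
```

```bash
python3 -m crank '[{"dp":[0,0,-0.03],"angular":[0,0,0]},{"dp":[0,0,0],"angular":[0,0,0]},{"dp":[0,0,0],"angular":[0,0,0]}]'
```

```text
t: 6.8
tcp_pos: [0.525, -0.01, 0.0529]
tool_rot: [0.999, 0.034, 0.001, 0.0]
force: [-0.5, -0.4, 9.9]
finger_gap: -0.002
gripper_force: 4.9
```

```bash
python3 -m crank '[{"dp":[0,0,0.4],"angular":[0,0,0]},{"dp":[-0.06,1,0],"angular":[0,0,0]},{"dp":[-0.06,1,0],"angular":[0,0,0]},{"dp":[0,0,-0.15],"angular":[0,0,0]},{"dp":[0,0,-0.06],"angular":[0,0,0]},{"dp":[0,0,-0.02],"angular":[0,0,0]},{"dp":[0,0,0],"angular":[0,0,0]},{"dp":[0,0,0],"angular":[0,0,0]}]';python3 -m crank '[{"dp":[0,0,-0.03],"angular":[0,0,0]},{"dp":[0,0,0],"angular":[0,0,0]},{"dp":[0,0,0],"angular":[0,0,0]}]'
```

```text
t: 7.6
tcp_pos: [0.5206, 0.0494, 0.0568]
tool_rot: [0.999, 0.034, -0.0, 0.0]
force: [-0.9, -0.3, 1.4]
finger_gap: -0.001
gripper_force: 0.3
t: 7.9
tcp_pos: [0.5208, 0.0498, 0.056]
tool_rot: [0.999, 0.034, 0.0, 0.0]
force: [-0.3, -1.5, 1.1]
finger_gap: 0.002
gripper_force: 0.6
```

```bash
python3 -m crank '[{"dp":[0,0,0.4],"angular":[0,0,0]},{"dp":[0.07,-1,0],"angular":[0,0,0]},{"dp":[0.07,-1,0],"angular":[0,0,0]},{"dp":[0.06,-0.93,0],"angular":[0,0,0]},{"dp":[0,0,-0.25],"angular":[0,0,0]},{"dp":[0,0,-0.08],"angular":[0,0,0]},{"dp":[0,0,-0.03],"angular":[0,0,0]},{"dp":[0,0,0],"angular":[0,0,0]},{"dp":[0,0,0],"angular":[0,0,0]}]';python3 -m crank '[{"dp":[0,0,-0.03],"angular":[0,0,0]},{"dp":[0,0,0],"angular":[0,0,0]},{"dp":[0,0,0],"angular":[0,0,0]}]'
```

```text
t: 8.8
tcp_pos: [0.5263, -0.0367, 0.0572]
tool_rot: [0.999, 0.035, -0.0, -0.0]
force: [-0.3, 0.4, 0.2]
finger_gap: 0.004
gripper_force: 0.2
t: 9.1
tcp_pos: [0.5264, -0.0369, 0.0565]
tool_rot: [0.999, 0.034, -0.0, -0.0]
force: [-0.7, 3.3, 4.9]
finger_gap: -0.001
gripper_force: 2.3
```

```bash
python3 -m crank '[{"dp":[0,0,-0.03],"angular":[0,0,0]},{"dp":[0,0,0],"angular":[0,0,0]},{"dp":[0,0,0],"angular":[0,0,0]}]'
```

```text
t: 9.4
tcp_pos: [0.5264, -0.0369, 0.0559]
tool_rot: [0.999, 0.034, -0.0, -0.001]
force: [-2.0, 5.4, 8.3]
finger_gap: -0.003
gripper_force: 4.0
```

```bash
python3 -m crank '[{"dp":[0,0,0.3],"angular":[0,0,0]},{"dp":[0.03,-0.56,0],"angular":[0,0,0]},{"dp":[0,0,-0.2],"angular":[0,0,0]},{"dp":[0,0,-0.04],"angular":[0,0,0]},{"dp":[0,0,-0.02],"angular":[0,0,0]},{"dp":[0,0,-0.01],"angular":[0,0,0]},{"dp":[0,0,0],"angular":[0,0,0]},{"dp":[0,0,0],"angular":[0,0,0]}]'
```

```text
t: 10.2
tcp_pos: [0.5279, -0.0552, 0.0571]
tool_rot: [0.999, 0.035, 0.001, 0.001]
force: [-1.8, -2.7, 9.1]
finger_gap: -0.0
gripper_force: 4.3
```

```bash
python3 -m crank '[{"dp":[0,0,-0.02],"angular":[0,0,0]},{"dp":[0,0,0],"angular":[0,0,0]},{"dp":[0,0,0],"angular":[0,0,0]}]'
```

```text
t: 10.5
tcp_pos: [0.5279, -0.0552, 0.057]
tool_rot: [0.999, 0.035, 0.001, 0.001]
force: [-2.8, -2.7, 13.1]
finger_gap: 0.002
gripper_force: 6.3
```

```bash
python3 -m crank '[{"dp":[0,0,0.3],"angular":[0,0,0]},{"dp":[0.03,-0.5,0],"angular":[0,0,0]},{"dp":[0,0,-0.2],"angular":[0,0,0]},{"dp":[0,0,-0.04],"angular":[0,0,0]},{"dp":[0,0,-0.02],"angular":[0,0,0]},{"dp":[0,0,-0.02],"angular":[0,0,0]},{"dp":[0,0,0],"angular":[0,0,0]},{"dp":[0,0,0],"angular":[0,0,0]}]'
```

```text
t: 11.3
tcp_pos: [0.5284, -0.0702, 0.0565]
tool_rot: [0.999, 0.035, -0.0, 0.001]
force: [-1.5, -3.0, 8.6]
finger_gap: 0.002
gripper_force: 3.8
```

```bash
python3 -m crank '[{"dp":[0,0,-0.02],"angular":[0,0,0]},{"dp":[0,0,0],"angular":[0,0,0]},{"dp":[0,0,0],"angular":[0,0,0]}]'
```

```text
t: 11.6
tcp_pos: [0.5284, -0.0702, 0.0565]
tool_rot: [0.999, 0.035, 0.0, 0.001]
force: [-2.7, -4.2, 11.6]
finger_gap: 0.001
gripper_force: 5.7
```

```bash
python3 -m crank '[{"dp":[0,0,0.3],"angular":[0,0,0]},{"dp":[0.03,-0.4,0],"angular":[0,0,0]},{"dp":[0,0,-0.2],"angular":[0,0,0]},{"dp":[0,0,-0.04],"angular":[0,0,0]},{"dp":[0,0,-0.02],"angular":[0,0,0]},{"dp":[0,0,-0.02],"angular":[0,0,0]},{"dp":[0,0,0],"angular":[0,0,0]},{"dp":[0,0,0],"angular":[0,0,0]}]'; python3 -m crank '[{"dp":[0,0,-0.02],"angular":[0,0,0]},{"dp":[0,0,0],"angular":[0,0,0]},{"dp":[0,0,0],"angular":[0,0,0]}]'
```

```text
t: 12.4
tcp_pos: [0.5293, -0.0815, 0.0562]
tool_rot: [0.999, 0.034, -0.0, -0.0]
force: [-0.8, -2.2, 2.7]
finger_gap: 0.0
gripper_force: 1.2
t: 12.7
tcp_pos: [0.5293, -0.0815, 0.056]
tool_rot: [0.999, 0.035, 0.0, 0.0]
force: [-2.1, -1.6, 5.8]
finger_gap: -0.001
gripper_force: 2.7
```

```bash
python3 -m crank '[{"dp":[0,0,-0.02],"angular":[0,0,0]},{"dp":[0,0,0],"angular":[0,0,0]},{"dp":[0,0,0],"angular":[0,0,0]}]'
```

```text
t: 13.0
tcp_pos: [0.5293, -0.0815, 0.0559]
tool_rot: [0.999, 0.035, 0.0, 0.0]
force: [-2.0, -1.4, 9.6]
finger_gap: -0.005
gripper_force: 4.3
```

```bash
python3 -m crank '[{"dp":[0,0,0],"angular":[0,0,0]},{"dp":[0,0,0],"angular":[0,0,0]},{"dp":[0,0,0],"angular":[0,0,0]},{"dp":[0,0,0],"angular":[0,0,0]},{"dp":[0,0,0],"angular":[0,0,0]},{"dp":[0,0,0],"angular":[0,0,0]}]'; python3 -m crank '[{"dp":[0,0,-0.02],"angular":[0,0,0]},{"dp":[0,0,0],"angular":[0,0,0]},{"dp":[0,0,0],"angular":[0,0,0]},{"dp":[0,0,0],"angular":[0,0,0]}]'
```

```text
t: 13.6
tcp_pos: [0.5293, -0.0815, 0.0559]
tool_rot: [0.999, 0.035, 0.0, 0.0]
force: [-2.4, -1.8, 7.9]
finger_gap: -0.002
gripper_force: 4.2
t: 14.0
tcp_pos: [0.5293, -0.0815, 0.0557]
tool_rot: [0.999, 0.035, 0.0, 0.0]
force: [-2.2, -1.8, 12.3]
finger_gap: -0.002
gripper_force: 5.9
```

```bash
python3 -m crank '[{"dp":[0,0,0.4],"angular":[0,0,0]},{"dp":[0.04,-0.6,0],"angular":[0,0,0]},{"dp":[0,0,0],"angular":[0,0,0]},{"dp":[0,0,0],"angular":[0,0,0]},{"dp":[0,0,0],"angular":[0,0,0]},{"dp":[0,0,0],"angular":[0,0,0]}]';  python3 -m crank '[{"dp":[0,0,-0.2],"angular":[0,0,0]},{"dp":[0,0,-0.08],"angular":[0,0,0]},{"dp":[0,0,-0.04],"angular":[0,0,0]},{"dp":[0,0,0],"angular":[0,0,0]},{"dp":[0,0,0],"angular":[0,0,0]}]'
```

```text
t: 14.6
tcp_pos: [0.5301, -0.0988, 0.0661]
tool_rot: [0.999, 0.035, -0.0, -0.0]
force: [0.2, 0.6, 0.4]
finger_gap: 0.003
gripper_force: 0.0
t: 15.1
tcp_pos: [0.5304, -0.0994, 0.0567]
tool_rot: [0.999, 0.034, -0.0, -0.0]
force: [-0.6, -0.0, -0.6]
finger_gap: 0.0
gripper_force: 0.2
```

```bash
python3 -m crank '[{"dp":[0,0,-0.03],"angular":[0,0,0]},{"dp":[0,0,0],"angular":[0,0,0]},{"dp":[0,0,0],"angular":[0,0,0]}]'; python3 -m crank '[{"dp":[0,0,-0.03],"angular":[0,0,0]},{"dp":[0,0,0],"angular":[0,0,0]},{"dp":[0,0,0],"angular":[0,0,0]}]'
```

```text
t: 15.4
tcp_pos: [0.5305, -0.0996, 0.0561]
tool_rot: [0.999, 0.034, 0.0, 0.0]
force: [-0.9, 0.9, 2.0]
finger_gap: 0.0
gripper_force: 0.8
t: 15.7
tcp_pos: [0.5306, -0.0995, 0.0552]
tool_rot: [0.999, 0.034, 0.0, 0.0]
force: [0.3, 0.6, 3.7]
finger_gap: 0.001
gripper_force: 1.8
```

```bash
python3 -m crank '[{"dp":[0,0,0.4],"angular":[0,0,0]},{"dp":[-0.03,0.41,0],"angular":[0,0,0]},{"dp":[0,0,0],"angular":[0,0,0]},{"dp":[0,0,0],"angular":[0,0,0]},{"dp":[0,0,-0.2],"angular":[0,0,0]},{"dp":[0,0,-0.12],"angular":[0,0,0]},{"dp":[0,0,-0.04],"angular":[0,0,0]},{"dp":[0,0,0],"angular":[0,0,0]},{"dp":[0,0,0],"angular":[0,0,0]}]';  python3 -m crank '[{"dp":[0,0,-0.03],"angular":[0,0,0]},{"dp":[0,0,0],"angular":[0,0,0]},{"dp":[0,0,0],"angular":[0,0,0]}]'
```

```text
t: 16.6
tcp_pos: [0.5295, -0.0872, 0.0562]
tool_rot: [0.999, 0.034, -0.0, -0.0]
force: [-1.0, 0.7, 2.6]
finger_gap: -0.0
gripper_force: 1.2
t: 16.9
tcp_pos: [0.5295, -0.0873, 0.0557]
tool_rot: [0.999, 0.034, -0.0, 0.0]
force: [-1.2, 0.3, 5.5]
finger_gap: -0.0
gripper_force: 2.6
```

```bash
python3 -m crank '[{"dp":[0,0,-0.03],"angular":[0,0,0]},{"dp":[0,0,0],"angular":[0,0,0]},{"dp":[0,0,0],"angular":[0,0,0]}]'; python3 -m crank '[{"dp":[0,0,0.4],"angular":[0,0,0]},{"dp":[-0.03,0.42,0],"angular":[0,0,0]},{"dp":[0,0,0],"angular":[0,0,0]},{"dp":[0,0,0],"angular":[0,0,0]},{"dp":[0,0,-0.2],"angular":[0,0,0]},{"dp":[0,0,-0.10],"angular":[0,0,0]},{"dp":[0,0,-0.03],"angular":[0,0,0]},{"dp":[0,0,0],"angular":[0,0,0]},{"dp":[0,0,0],"angular":[0,0,0]}]'
```

```text
t: 17.2
tcp_pos: [0.5295, -0.0873, 0.0551]
tool_rot: [0.999, 0.035, 0.0, 0.0]
force: [-1.7, 0.1, 8.8]
finger_gap: 0.003
gripper_force: 4.0
t: 18.1
tcp_pos: [0.5285, -0.0746, 0.0566]
tool_rot: [0.999, 0.034, -0.0, -0.0]
force: [-1.6, 1.0, 4.9]
finger_gap: -0.002
gripper_force: 2.6
```

Beam located: compliance is equal (about 0.18 mm/N) at world y = −0.037 and −0.087, and stiff in between. The beam's centre is at y ≈ −0.062 near x 0.528. Next, over to the foot.

```bash
python3 -m crank '[{"dp":[0,0,1],"angular":[0,0,0]},{"dp":[0,0,1],"angular":[0,0,0]},{"dp":[0,0,1],"angular":[0,0,0]},{"dp":[-0.127,0.97,0],"angular":[0,0,-2.5]},{"dp":[-0.127,0.97,0],"angular":[0,0,-2.5]},{"dp":[-0.127,0.97,0],"angular":[0,0,-2.5]},{"dp":[-0.127,0.97,0],"angular":[0,0,-2.5]},{"dp":[-0.127,0.97,0],"angular":[0,0,-2.5]},{"dp":[-0.127,0.97,0],"angular":[0,0,-2.5]},{"dp":[-0.127,0.97,0],"angular":[0,0,-2.5]},{"dp":[-0.127,0.97,0],"angular":[0,0,-2.5]},{"dp":[-0.127,0.97,0],"angular":[0,0,-2.5]},{"dp":[-0.127,0.97,0],"angular":[0,0,-2.5]},{"dp":[-0.127,0.97,0],"angular":[0,0,-2.5]},{"dp":[-0.127,0.97,0],"angular":[0,0,-2.5]},{"dp":[-0.127,0.97,0],"angular":[0,0,-2.5]},{"dp":[-0.127,0.97,0],"angular":[0,0,-2.5]}]' 0; python3 -m crank '[{"dp":[0,0,0],"angular":[0,0,0]},{"dp":[0,0,0],"angular":[0,0,0]},{"dp":[0,0,0],"angular":[0,0,0]}]'; python3 - <<'E'
from station import vision,sense
from scipy.spatial.transform import Rotation as R
from h import *
s=sense();w=vision.snapshot("wrist");cv2.imwrite("pics/w1.png",w["image"])
T=np.eye(4);T[:3,:3]=R.from_quat(s["tool_rot"]).as_matrix();T[:3,3]=s["tcp_pos"];T=T@w["mount"]
np.savez("w1.npz",T=T,**w);print(s["q"],s["tcp_pos"],s["tool_rot"])
P=depthpts(w,T);Q=depthpts(w,w["mount"])
near=np.hypot(P[...,0]-.475,P[...,1]-.333)<.06
for lo,hi in((.045,.06),(.035,.045),(.003,.03)):
    m=near&(P[...,2]>lo)&(P[...,2]<hi);x=P[m];print(lo,m.sum(),x.mean(0).round(4),x.min(0).round(3),x.max(0).round(3),(np.argwhere(m).mean(0)).round())
m=~np.isnan(Q[...,2])&(Q[...,2]<.03)&(abs(Q[...,0])<.02);print("finger tip tool z",np.sort(Q[m][:,2])[-5:])
E
```

```text
t: 19.8
tcp_pos: [0.4749, 0.3337, 0.1458]
tool_rot: [0.963, -0.269, -0.0, 0.0]
force: [0.2, -0.2, -0.9]
finger_gap: 1.001
gripper_force: 0.0
t: 20.1
tcp_pos: [0.4752, 0.3318, 0.146]
tool_rot: [0.963, -0.268, -0.0, 0.001]
force: [-0.7, -0.4, 0.0]
finger_gap: 1.005
gripper_force: 0.0
[ 4.17036917e-01  5.57467352e-01  1.61540240e+00 -4.78099038e-04
  9.70147390e-01  2.53040728e+00] [0.47517096 0.33178274 0.14599849] [ 9.63462781e-01 -2.67841230e-01 -4.24860727e-04  6.04680950e-04]
0.045 584 [0.4782 0.3327 0.0523] [0.466 0.321 0.045] [0.49  0.345 0.055] [184. 256.]
0.035 1041 [0.481  0.331  0.0394] [0.456 0.307 0.035] [0.512 0.355 0.044] [177. 256.]
0.003 540 [0.4916 0.3245 0.0101] [0.454 0.302 0.003] [0.516 0.361 0.03 ] [158. 256.]
finger tip tool z [-0.02717579 -0.02713695 -0.02712754 -0.02701999 -0.0264503 ]
```

View pics/w1.png

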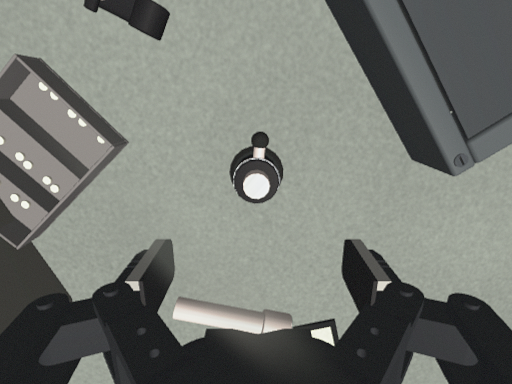

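The wrist view shows the foot at (257, 185) centred between the open fingers, with the stud at (260, 140) pointing along tool x, so the yaw is good. Correct by about 3 mm in x, go down and grip.

```bash
python3 -m crank '[{"dp":[0.1,0.04,-1],"angular":[0,0,0]},{"dp":[0,0,-1],"angular":[0,0,0]},{"dp":[0,0,-1],"angular":[0,0,0]},{"dp":[0,0,-0.8],"angular":[0,0,0]},{"dp":[0,0,-0.6],"angular":[0,0,0]},{"dp":[0,0,-0.4],"angular":[0,0,0]},{"dp":[0,0,-0.3],"angular":[0,0,0]},{"dp":[0,0,0],"angular":[0,0,0]},{"dp":[0,0,0],"angular":[0,0,0]}]'; python3 - <<'E'
from station import vision
from h import *
w=vision.snapshot("wrist");cv2.imwrite("pics/w2.png",w["image"]);Q=depthpts(w,w["mount"])
m=(abs(Q[...,0])<.014)&(abs(Q[...,1])>.03)&(abs(Q[...,1])<.05);h=Q[m];print(np.percentile(h[:,2],[50,90,99]) if len(h) else 0)
E
```

```text
t: 21.05
tcp_pos: [0.4789, 0.334, -0.006]
tool_rot: [0.963, -0.268, 0.0, -0.0]
force: [0.2, -0.1, 0.4]
finger_gap: 0.999
gripper_force: 0.0
[-0.0523363  -0.00553122 -0.0047123 ]
```

View pics/w2.png

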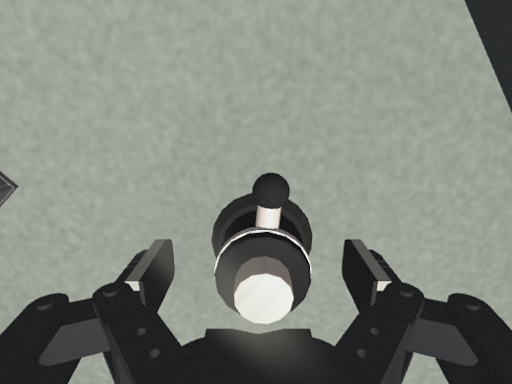

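Foot sits between the pads at u ≈ 263, nearly centred. Closing.

```bash
python3 -m crank '[{"dp":[0,0,0],"angular":[0,0,0]},{"dp":[0,0,0],"angular":[0,0,0]},{"dp":[0,0,0],"angular":[0,0,0]},{"dp":[0,0,0],"angular":[0,0,0]},{"dp":[0,0,0],"angular":[0,0,0]},{"dp":[0,0,0],"angular":[0,0,0]},{"dp":[0,0,0],"angular":[0,0,0]},{"dp":[0,0,0],"angular":[0,0,0]}]' 1 40; python3 -m crank '[{"dp":[0,0,0.3],"angular":[0,0,0]},{"dp":[0,0,1],"angular":[0,0,0]},{"dp":[0,0,1],"angular":[0,0,0]},{"dp":[0,0,1],"angular":[0,0,0]},{"dp":[0,0,1],"angular":[0,0,0]},{"dp":[0,0,0.5],"angular":[0,0,0]},{"dp":[0,0,0],"angular":[0,0,0]},{"dp":[0,0,0],"angular":[0,0,0]}]';python3 - <<'E'
from station import vision,sense
from h import *
w=vision.snapshot("wrist");cv2.imwrite("pics/w3.png",w["image"]);Q=depthpts(w,w["mount"]);np.savez("w3.npz",**w)
a=vision.snapshot("side");np.savez("side3.npz",**a)
E
```

```text
t: 21.9
tcp_pos: [0.4786, 0.3341, -0.0057]
tool_rot: [0.964, -0.268, 0.0, -0.0]
force: [-1.8, -0.7, 6.0]
finger_gap: 0.507
gripper_force: 41.0
t: 22.7
tcp_pos: [0.4778, 0.3338, 0.1372]
tool_rot: [0.964, -0.268, -0.0, 0.0]
force: [0.2, 0.9, -2.2]
finger_gap: 0.506
gripper_force: 41.2
```

View pics/w3.png

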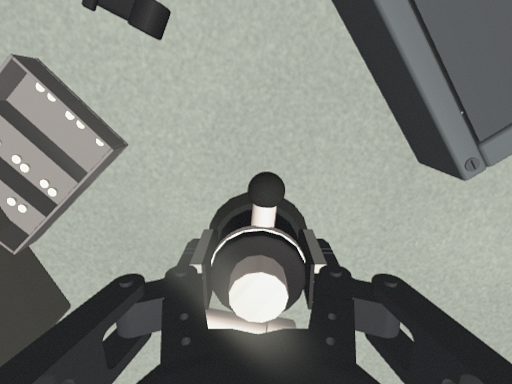

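```bash
python3 - <<'E'
from h import *
w=dict(np.load("w3.npz"));g=cv2.cvtColor(w["image"],cv2.COLOR_BGR2GRAY)
m=(g>200).astype(np.uint8);m[:255]=0;m[:,:225]=0;m[:,295:]=0
k,l,s,c=cv2.connectedComponentsWithStats(m);i=1+s[1:,4].argmax();print(s[i],c[i])
x,y,ww,hh=s[i][:4]
print(plane(w,x+ww/2,y+hh/2,-.0587,w["mount"]),plane(w,*c[i],-.0587,w["mount"]))
Q=depthpts(w,w["mount"]);mm=(l==i)&(Q[...,2]<-.05)&(Q[...,2]>-.068);print(Q[mm].mean(0),Q[mm].min(0),Q[mm].max(0))
E
```

```text
[ 229  272   59   51 2308] [257.7907279  297.03422877]
[-0.00072743 -0.00036587 -0.0587    ] [-0.00050467 -0.00065173 -0.0587    ]
[-0.00060902 -0.00064508 -0.05846965] [-0.01312071 -0.012487   -0.06008151] [ 0.01109449  0.01126213 -0.0567404 ]
```

```bash
python3 -m crank '[{"dp":[0.119,-0.942,0],"angular":[0,0,2.5]},{"dp":[0.119,-0.942,0],"angular":[0,0,2.5]},{"dp":[0.119,-0.942,0],"angular":[0,0,2.5]},{"dp":[0.119,-0.942,0],"angular":[0,0,2.5]},{"dp":[0.119,-0.942,0],"angular":[0,0,2.5]},{"dp":[0.119,-0.942,0],"angular":[0,0,2.5]},{"dp":[0.119,-0.942,0],"angular":[0,0,2.5]},{"dp":[0.119,-0.942,0],"angular":[0,0,2.5]},{"dp":[0.119,-0.942,0],"angular":[0,0,2.5]},{"dp":[0.119,-0.942,0],"angular":[0,0,2.5]},{"dp":[0.119,-0.942,0],"angular":[0,0,2.5]},{"dp":[0.119,-0.942,0],"angular":[0,0,2.5]},{"dp":[0.119,-0.942,0],"angular":[0,0,2.5]},{"dp":[0.119,-0.942,0],"angular":[0,0,2.5]},{"dp":[0,0,-0.7],"angular":[0,0,0]},{"dp":[0,0,-0.7],"angular":[0,0,0]},{"dp":[0,0,-0.5],"angular":[0,0,0]},{"dp":[0,0,0],"angular":[0,0,0]},{"dp":[0,0,0],"angular":[0,0,0]}]'
```

```text
t: 24.7
tcp_pos: [0.5277, -0.0615, 0.0796]
tool_rot: [0.999, 0.034, -0.001, -0.0]
force: [-0.3, -0.1, -1.8]
finger_gap: 0.502
gripper_force: 41.5
```

```bash
python3 -m crank '[{"dp":[0,0,-0.25],"angular":[0,0,0]},{"dp":[0,0,-0.1],"angular":[0,0,0]},{"dp":[0,0,-0.03],"angular":[0,0,0]},{"dp":[0,0,-0.03],"angular":[0,0,0]},{"dp":[0,0,0],"angular":[0,0,0]},{"dp":[0,0,0],"angular":[0,0,0]}]';  python3 -m crank '[{"dp":[0,0,-0.02],"angular":[0,0,0]},{"dp":[0,0,0],"angular":[0,0,0]},{"dp":[0,0,0],"angular":[0,0,0]}]'
```

```text
t: 25.3
tcp_pos: [0.5285, -0.0617, 0.0684]
tool_rot: [0.999, 0.034, 0.0, 0.0]
force: [-0.3, -0.2, -1.4]
finger_gap: 0.504
gripper_force: 41.5
t: 25.6
tcp_pos: [0.5284, -0.0617, 0.0677]
tool_rot: [0.999, 0.034, 0.0, 0.0]
force: [0.3, -0.4, -2.0]
finger_gap: 0.508
gripper_force: 41.5
```

```bash
python3 -m crank '[{"dp":[0,0,-0.03],"angular":[0,0,0]},{"dp":[0,0,0],"angular":[0,0,0]},{"dp":[0,0,0],"angular":[0,0,0]}]';  python3 -m crank '[{"dp":[0,0,-0.02],"angular":[0,0,0]},{"dp":[0,0,0],"angular":[0,0,0]},{"dp":[0,0,0],"angular":[0,0,0]}]'
```

```text
t: 25.9
tcp_pos: [0.5283, -0.0617, 0.0666]
tool_rot: [0.999, 0.034, -0.0, -0.0]
force: [0.4, -1.1, -1.3]
finger_gap: 0.498
gripper_force: 41.5
t: 26.2
tcp_pos: [0.5283, -0.0617, 0.0661]
tool_rot: [0.999, 0.034, -0.0, -0.0]
force: [0.6, 0.1, -2.8]
finger_gap: 0.501
gripper_force: 41.5
```

```bash
python3 -m crank '[{"dp":[0,0,-0.02],"angular":[0,0,0]},{"dp":[0,0,0],"angular":[0,0,0]},{"dp":[0,0,0],"angular":[0,0,0]}]';  python3 -m crank '[{"dp":[0,0,-0.02],"angular":[0,0,0]},{"dp":[0,0,0],"angular":[0,0,0]},{"dp":[0,0,0],"angular":[0,0,0]}]'
```

```text
t: 26.5
tcp_pos: [0.5284, -0.0617, 0.0659]
tool_rot: [0.999, 0.034, 0.0, 0.0]
force: [-1.4, -0.0, 3.7]
finger_gap: 0.507
gripper_force: 41.9
t: 26.8
tcp_pos: [0.5284, -0.0617, 0.0658]
tool_rot: [0.999, 0.035, 0.0, 0.0]
force: [-2.7, -0.6, 7.9]
finger_gap: 0.503
gripper_force: 42.5
```

```bash
python3 -m crank '[{"dp":[0,0,0.02],"angular":[0,0,0]},{"dp":[0,0,0],"angular":[0,0,0]}]'; python3 -m crank '[{"dp":[0,0,0],"angular":[0,0,0]},{"dp":[0,0,0],"angular":[0,0,0]},{"dp":[0,0,0],"angular":[0,0,0]},{"dp":[0,0,0],"angular":[0,0,0]},{"dp":[0,0,0],"angular":[0,0,0]},{"dp":[0,0,0.5],"angular":[0,0,0]},{"dp":[0,0,1],"angular":[0,0,0]},{"dp":[0,0,1],"angular":[0,0,0]},{"dp":[0,0,0.5],"angular":[0,0,0]},{"dp":[0,0,0],"angular":[0,0,0]},{"dp":[0,0,0],"angular":[0,0,0]},{"dp":[0,0,0],"angular":[0,0,0]}]' 0; python3 - <<'E'
from station import vision,sense
from scipy.spatial.transform import Rotation as R
from h import *
s=sense();w=vision.snapshot("wrist");cv2.imwrite("pics/w4.png",w["image"])
T=np.eye(4);T[:3,:3]=R.from_quat(s["tool_rot"]).as_matrix();T[:3,3]=s["tcp_pos"];T=T@w["mount"]
P=depthpts(w,T);near=np.hypot(P[...,0]-.528,P[...,1]+.062)<.05
m=near&(P[...,2]>.118)&(P[...,2]<.132);x=P[m];print(m.sum(),x.mean(0),x.min(0),x.max(0))
# tilt of plunger top
A=np.c_[x[:,:2]-x[:,:2].mean(0),np.ones(len(x))];print(np.linalg.lstsq(A,x[:,2],rcond=None)[0])
c=P[100:200,100:180].reshape(-1,3);print("cover z",np.nanmedian(c[:,2]))
E
```

```text
t: 27.0
tcp_pos: [0.5284, -0.0617, 0.0659]
tool_rot: [0.999, 0.034, 0.0, 0.0]
force: [-1.0, 1.2, 6.1]
finger_gap: 0.501
gripper_force: 41.7
t: 28.2
tcp_pos: [0.5274, -0.0614, 0.1543]
tool_rot: [0.999, 0.034, -0.001, -0.0]
force: [0.1, 0.4, 0.5]
finger_gap: 0.999
gripper_force: 0.0
968 [ 0.52914542 -0.06171457  0.12403139] [ 0.51576206 -0.07384111  0.11801125] [ 0.54051254 -0.04981391  0.1265404 ]
[-0.06874005  0.00080286  0.12403139]
cover z 0.07164197688497126
```

View pics/w4.png

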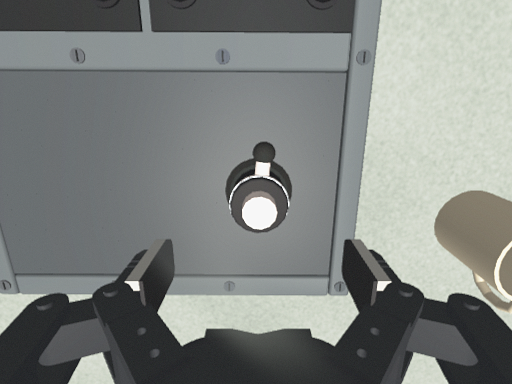

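The foot stands on the cover at (0.529, −0.0617) with its plunger top at about 0.1245 m. In the image it's at (259, 210), upright and free of the fingers. Shut the fingers and press the plunger.

```bash
python3 -m crank '[{"dp":[0.05,-0.01,0],"angular":[0,0,0]},{"dp":[0,0,0],"angular":[0,0,0]},{"dp":[0,0,0],"angular":[0,0,0]},{"dp":[0,0,0],"angular":[0,0,0]},{"dp":[0,0,0],"angular":[0,0,0]},{"dp":[0,0,0],"angular":[0,0,0]},{"dp":[0,0,0],"angular":[0,0,0]},{"dp":[0,0,-0.7],"angular":[0,0,0]},{"dp":[0,0,-0.5],"angular":[0,0,0]},{"dp":[0,0,-0.2],"angular":[0,0,0]},{"dp":[0,0,0],"angular":[0,0,0]},{"dp":[0,0,0],"angular":[0,0,0]}]' 1 30;  python3 -m crank '[{"dp":[0,0,-0.03],"angular":[0,0,0]},{"dp":[0,0,-0.03],"angular":[0,0,0]},{"dp":[0,0,-0.03],"angular":[0,0,0]},{"dp":[0,0,0],"angular":[0,0,0]},{"dp":[0,0,0],"angular":[0,0,0]}]'
```

```text
t: 29.45
tcp_pos: [0.5303, -0.0621, 0.1139]
tool_rot: [0.999, 0.034, 0.0, 0.0]
force: [0.8, -0.1, 0.2]
finger_gap: -0.002
gripper_force: 0.0
t: 29.95
tcp_pos: [0.5299, -0.062, 0.1109]
tool_rot: [0.999, 0.034, 0.0, 0.0]
force: [0.3, -0.2, -0.9]
finger_gap: -0.002
gripper_force: 0.0
```

```bash
python3 -m crank '[{"dp":[0,0,-0.02],"angular":[0,0,0]},{"dp":[0,0,-0.02],"angular":[0,0,0]},{"dp":[0,0,-0.02],"angular":[0,0,0]},{"dp":[0,0,-0.02],"angular":[0,0,0]},{"dp":[0,0,0],"angular":[0,0,0]},{"dp":[0,0,0],"angular":[0,0,0]}]'; python3 -m crank '[{"dp":[0,0,-0.02],"angular":[0,0,0]},{"dp":[0,0,-0.02],"angular":[0,0,0]},{"dp":[0,0,-0.02],"angular":[0,0,0]},{"dp":[0,0,0],"angular":[0,0,0]},{"dp":[0,0,0],"angular":[0,0,0]}]'
```

```text
t: 30.55
tcp_pos: [0.5302, -0.0623, 0.1099]
tool_rot: [0.999, 0.035, 0.001, 0.0]
force: [-1.9, -0.4, 10.2]
finger_gap: -0.001
gripper_force: 5.2
t: 31.05
tcp_pos: [0.5302, -0.0624, 0.1084]
tool_rot: [0.999, 0.035, 0.001, 0.001]
force: [-2.7, -0.6, 13.0]
finger_gap: 0.001
gripper_force: 6.2
```

```bash
python3 -m crank '[{"dp":[0,0,-0.02],"angular":[0,0,0]},{"dp":[0,0,-0.02],"angular":[0,0,0]},{"dp":[0,0,-0.02],"angular":[0,0,0]},{"dp":[0,0,-0.02],"angular":[0,0,0]},{"dp":[0,0,0],"angular":[0,0,0]},{"dp":[0,0,0],"angular":[0,0,0]}]'
```

```text
t: 31.65
tcp_pos: [0.5302, -0.0623, 0.106]
tool_rot: [0.999, 0.035, 0.001, 0.0]
force: [-2.6, -0.6, 12.4]
finger_gap: 0.002
gripper_force: 6.3
```

```bash
python3 -m crank '[{"dp":[0,0,-0.02],"angular":[0,0,0]},{"dp":[0,0,-0.02],"angular":[0,0,0]},{"dp":[0,0,-0.02],"angular":[0,0,0]},{"dp":[0,0,-0.02],"angular":[0,0,0]},{"dp":[0,0,-0.02],"angular":[0,0,0]},{"dp":[0,0,0],"angular":[0,0,0]},{"dp":[0,0,0],"angular":[0,0,0]}]'; python3 -m crank '[{"dp":[0,0,-0.02],"angular":[0,0,0]},{"dp":[0,0,-0.01],"angular":[0,0,0]},{"dp":[0,0,0],"angular":[0,0,0]},{"dp":[0,0,0],"angular":[0,0,0]}]'
```

```text
t: 32.35
tcp_pos: [0.5302, -0.0623, 0.103]
tool_rot: [0.999, 0.035, 0.001, 0.0]
force: [-2.7, -0.3, 12.2]
finger_gap: 0.001
gripper_force: 6.3
t: 32.75
tcp_pos: [0.5302, -0.0623, 0.1021]
tool_rot: [0.999, 0.035, 0.001, 0.0]
force: [-2.4, 0.1, 12.9]
finger_gap: -0.002
gripper_force: 6.3
```

```bash
python3 -m crank '[{"dp":[0,0,-0.02],"angular":[0,0,0]},{"dp":[0,0,0],"angular":[0,0,0]},{"dp":[0,0,0],"angular":[0,0,0]}]'
```

```text
t: 33.05
tcp_pos: [0.5303, -0.0624, 0.1019]
tool_rot: [0.999, 0.035, 0.001, 0.001]
force: [-3.2, -1.0, 15.9]
finger_gap: 0.003
gripper_force: 7.6
```

Force is rising against the stop, so the plunger is home. Lift away and check.

```bash
python3 -m crank '[{"dp":[0,0,0.1],"angular":[0,0,0]},{"dp":[0,0,0.5],"angular":[0,0,0]},{"dp":[0,0,1],"angular":[0,0,0]},{"dp":[0,0,1],"angular":[0,0,0]},{"dp":[0,0,1],"angular":[0,0,0]},{"dp":[0,0,0],"angular":[0,0,0]},{"dp":[0,0,0],"angular":[0,0,0]},{"dp":[0,0,0],"angular":[0,0,0]},{"dp":[0,0,0],"angular":[0,0,0]}]'; python3 - <<'E'
from station import vision,sense
from scipy.spatial.transform import Rotation as R
from h import *
s=sense();w=vision.snapshot("wrist");cv2.imwrite("pics/w5.png",w["image"])
T=np.eye(4);T[:3,:3]=R.from_quat(s["tool_rot"]).as_matrix();T[:3,3]=s["tcp_pos"];T=T@w["mount"]
P=depthpts(w,T);near=np.hypot(P[...,0]-.528,P[...,1]+.062)<.009
m=near&(P[...,2]<.135)&(P[...,2]>.1);x=P[m];print(m.sum(),np.median(x,0))
A=np.c_[x[:,:2]-x[:,:2].mean(0),np.ones(len(x))];print(np.linalg.lstsq(A,x[:,2],rcond=None)[0])
E
```

```text
t: 33.95
tcp_pos: [0.5288, -0.0617, 0.2062]
tool_rot: [0.999, 0.034, -0.002, -0.001]
force: [0.1, -0.1, -0.2]
finger_gap: -0.001
gripper_force: 0.0
304 [ 0.52802085 -0.06207919  0.11635345]
[-0.01660599  0.01755695  0.11638014]
```

View pics/w5.png

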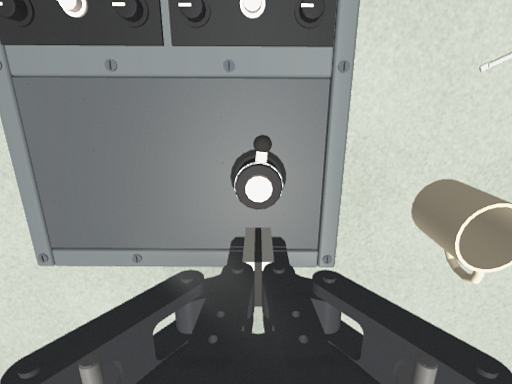

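The plunger top went from 0.1245 to 0.1164 m, about 8 mm, and the foot stands level at (258, 185), clear of the gripper. Handing in.

```bash
python3 -c "
from station import order
print(order.sign_off())"
```

```text
the job is handed in; nothing more can be done
None
```

I stood the foot on the cover over the hidden beam (world x about 0.528 m, y about −0.062 m) and pressed its plunger about 8 mm, fully home; I handed the job in at about 34 s of the 70 s allowed, and the sign-off returned no verdict.

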